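# Start up the disc sander: bench power, dust extraction, sander

### The arm

A 6-joint arm with a two-finger parallel gripper is mounted at the origin on the work surface. World frame = base frame: x ahead of the robot, y to its left, z up, the work surface at z = 0. Lengths are in m, angles in degrees, forces in N, time in s.
With the tool pointing down it reaches from about 0.3 to 0.75 m from the base axis. Payload 8.5 kg.
Tool frame: the origin (TCP) lies on the centre line of the jaws, within the pads' length; the fingertips stand 25 mm ahead of it and the grasp point (between the pads) lies 6 mm ahead of it; z points along the fingers, y is the line along which they close (so a half turn about z gives the same grasp; the last joint's range is limited). The gripper opens to 85 mm and grips with 20 to 120 N. Pads are 22 mm wide; open, the fingers measure 114 mm over their backs; the gripper's body (76 mm by 85 mm) begins 54 mm behind the grasp point. The pads swing forward as they close: fully open they stand 13 mm farther back than shut.
Start: joints at [53.841, 21.807, 74.336, -0, 83.858, -12.336], TCP at [0.222, 0.503, 0.235] pointing down, gripper open.
Joint ranges: [-178.18, 178.18], [-50.72, 133.34], [12.68, 142.11], [-81.47, 261.47], [9.98, 163.14], [-165.26, 165.26]. Speed limits (degrees/s): [136.94, 136.94, 180, 180, 180, 180].

### API

Orientations are given as a 3x3 rotation matrix whose columns are the frame's x, y, z axes.
In Python, from rig import telemetry, optics, env gives the robot as it stands.
- The arm moves only by the tool send_rows, never from a script. Its argument "deltas" is a list that holds one entry, the list of rows, each a list of 7 numbers: the shift along the tool's x, y, z in m, then the turn, a rotation vector about the tool's x, y, z in rad, then the opening, from -1 (shut) to 1 (fully open), so that 0 is half open. In form: [[[x, y, z, ax, ay, az, grip], ...]]. A call has 1 to 12 rows; each row shifts and turns the commanded pose from where the row before left it, along the tool's axes as they then stand; what a row does not reach is not made up. A row lasts 1/8 s, in which the tool goes at most 62.5 mm and 10.7 degrees, less where a joint would pass 70% of its speed; a pose out of reach is approached as far as the arm can. A call is refused whole if a number of a shift passes 0.0625 or a number of a turn 0.188, either way. A call with a gripper value outside its range is refused whole. The fingers move at their own pace and stop on an object; "squeeze" is the grip in N (left out, the last holds). Time passes only in rows, so rows that do not move let the fingers close. It gives the time, the measured TCP pose, the force, the opening and the grip force at its end, in the units of the state.
- telemetry.observe(): the state, without advancing time (a new reading comes with each control period).
- optics.get_image(name): name is "side" or "top"; returns a dict with "image" (480x640x3 uint8, red, green, blue), "range_z" (480x640 float32, m along the optical axis (not along the pixel's ray), 0 where there is no reading), "K" (3x3 intrinsics, pixels), "rvec" (rotation vector, rad) and "tvec" (3), from world to camera coordinates, as OpenCV has them. Camera axes: x right, y down, z forward; pixel columns grow to the right and rows downward; lengths in m; the calibration is good to about 2 mm. A picture is of the moment at which its call begins.
- env.close_job(): hands the job in; it is judged then, once.
The state is a dict: "time_s": time; "q": joint angles; "qvel": joint speeds; "joint_efforts": joint torques, N m; "position": TCP position; "tool_rot": TCP orientation; "ft_force": force on the tool from outside, world axes, zero at the start; "wrist_torque": the same for the moment, N m; "grip_width": finger opening in m; "gripper_force": force on a finger pad.
Only numpy, scipy, OpenCV 4.12 (cv2) and the standard library are available. Lean on these libraries where they do the work, as an engineer would, in place of code of your own. Each camera call takes 0.05 s, during which the arm holds its last target. There are 200 camera calls.

### The job

Start up the sanding bench in the proper order with the fingertips: first press the raised end of the power strip's rocker fully down to switch the bench on, then press the round start key of the dust extractor's remote right down for a moment and let it spring back, and then push the sander's start button fully in, so that the dust is drawn off before the disc turns. Press the remote where it lies: do not pick it up or shift it, and leave its square stop key alone. Disturb nothing else on the bench.

Things in the scene. Friction and masses are not known exactly. Their poses are not given: they have to be found in the camera images.
- strip: Bench power strip screwed to the bench: aluminium bar 66 x 230 mm, 45 mm high, three black round socket outlets in a row and one grey rocker switch near one end. Origin: centre of its underside; its y axis runs along the bar towards the rocker's end, z up. The rocker's pivot lies 77 mm along y, 46 mm up.
- rocker (a joint): The strip's master rocker, grey, 26 mm wide and 46 mm long along the bar, two flat wings in a shallow V about a pivot at its middle. 0 rad = off: its outer wing (the one at the end of the bar, with two ridges) stands up at 0.4 rad; 0.4 rad = on: outer wing pressed fully down, level, 6 mm above the bar. It stays where it is left; about 3 to 5 N on the outer wing moves it.
- rocker_end (a point): Where to press: middle of the top of the rocker's outer wing, 16 mm from the pivot; 57 mm above the bench when off (the wing's end is about 3 mm higher), 51 mm when on. Moves with the rocker; press straight down.
- remote: Hand-held remote of the dust extractor, loose on the bench, black, 115 x 46 mm, 20 mm thick, about 0.16 kg, keys upward. Origin: centre of its underside; x runs along it towards the round key's end.
- remote_start (a joint): Start key of the remote: the larger, round key (25 mm diameter). 0 = up, 0.005 m = fully pressed. It springs back when let go; 1.2 N starts it moving, 4.2 N presses it fully.
- remote_start_top (a point): Centre of the round start key's top face, 26 mm from the remote's centre, 27 mm above the bench when up.
- remote_stop (a joint): Stop key of the remote: the smaller, square key (15 mm), same travel and spring. 0 = up. Leave alone.
- remote_stop_top (a point): Centre of the square stop key's top face, 24 mm from the remote's centre at the other end, 50 mm from the start key.
- starter: The disc sander's push-button starter: grey box 125 x 74 mm, 55 mm thick, fixed beside the sander's right flank. Its black face slopes 0.25 rad down towards the robot, its middle 103 mm above the bench. Origin: centre of the box's underside; x runs up the slope, z is the face's outward normal. The sander stands to its +y: its table's edge is 65 mm away, top 160 mm high; its disc guard 280 mm high.
- start_button (a joint): Start button: the plain flat-topped cylinder, 30 mm diameter, on the upper (far) half of the starter's face, 65 mm from the edge of the sander's table. 0 = out, 14 mm above the face; 0.008 m = fully in, 6 mm above it. Stays where it is left; 4 to 5 N moves it. A bar inside links it to the stop button, which rises as start goes in, and the reverse.
- start_top (a point): Centre of the start button's top, about 124 mm above the bench when out; its z axis is the outward normal of the sloping face. Pressing straight down works.
- stop_button (a joint): Mushroom stop button (38 mm diameter) on the lower (near) half of the starter's face. 0 = down, 0.008 m = risen. Always equal to start_button's value.
- stop_top (a point): Centre of the stop mushroom's top, 60 mm from the start button's centre, towards the robot.
- tape: Bystander, loose: tape measure, black case 70 x 36 x 64 mm standing on its edge. Origin: underside, near its middle. Leave where it is.
- chisel: Bystander, loose: bench chisel lying down, wooden handle and steel blade, about 235 mm long, 26 mm high. Origin: underside, near its middle. Leave where it is.
- block: Bystander, loose: cork sanding block, 112 x 64 x 34 mm. Origin: underside, near its middle. Leave where it is.
- offcut: Bystander, loose: flat pine offcut, 160 x 70 x 22 mm. Origin: underside, near its middle. Leave where it is.
- stub: Bystander, loose: short squared plywood offcut, 90 x 45 x 45 mm. Origin: underside, near its middle. Leave where it is.
- glue: Bystander, loose: white glue bottle, 60 mm diameter, 170 mm high. Origin: underside, near its middle. Leave where it is.
- jar: Bystander, loose: glass screw jar with a steel lid, 72 mm diameter, 90 mm high. Origin: underside, near its middle. Leave where it is.
- mallet: Bystander, loose: joiner's mallet lying down, head 75 x 125 x 60 mm, whole length about 300 mm. Origin: underside level, on the handle near its free end. Leave where it is.
Not all that is in view belongs to the job. What is shaped like the strip but orange is not meant.

How it is judged:
By the outcome, as a careful person would: the job done as asked, in the order asked, and still so for the second after the job is handed in, with the robot touching nothing.
It also fails if it takes over 43 s, if anything falls off the work surface, if the arm or the gripper's body presses on something with over 40 N, if the wrist force passes 120 N, or if a joint passes its speed limit or range.

## Working session

There is one attempt and no reset: what is moved stays moved. The work goes in short steps, Python scripts to look and compute and a tool call to move; the robot and the scene stay as the last step left them, time stands still between calls to the robot, and variables do not carry over. Pictures are saved under pics/ and viewed, at most 10 in all, crops included, and the job is handed in when it is done.

Besides the shell and the picture viewer there is one more tool, called after "Call:" in YAML: its name, and indented under it one key for each argument. send_rows: Moves the arm, as the interface text tells. Its arguments: {"type":"object","properties":{"deltas":{"type":"array"},"squeeze":{"type":"number"}},"required":["deltas"]}

```bash
mkdir -p pics; cat > h.py <<'E'
import numpy as np, cv2
from rig import telemetry, optics, env
def grab(n):
    d=optics.get_image(n); R=cv2.Rodrigues(np.array(d["rvec"],float))[0]; t=np.array(d["tvec"],float).ravel()
    return d,R,t
def cloud(d,R,t):
    K=d["K"]; v,u=np.mgrid[:480,:640]; z=d["range_z"]
    P=np.stack([(u-K[0,2])/K[0,0]*z,(v-K[1,2])/K[1,1]*z,z],-1)
    W=(P-t)@R; W[z==0]=np.nan
    return W
def plane(d,R,t,u,v,h):
    r=R.T@np.linalg.solve(d["K"],[u,v,1.]); c=-R.T@t
    return c+r*(h-c[2])/r[2]
E
python3 - <<'E'
from h import *
for n in("top","side"):
    d,R,t=grab(n); cv2.imwrite(f"pics/{n}0.png",cv2.cvtColor(d["image"],cv2.COLOR_RGB2BGR)); np.savez(f"{n}0.npz",W=cloud(d,R,t),**d)
    print(n,-R.T@t)
s=telemetry.observe();print(s["time_s"],s["position"],s["tool_rot"],s["ft_force"])
E
```

```text
top [ 0.40794051 -0.11833061  1.69543299]
side [-0.00638661 -1.28649824  0.81334689]
0.1 [0.22200104 0.5029163  0.23398973] [[-9.14799742e-01  4.03906946e-01 -7.81392507e-04]
 [ 4.03907594e-01  9.14799197e-01 -1.04146821e-03]
 [ 2.94160994e-04 -1.26834522e-03 -9.99999152e-01]] [ 0.34400251 -0.61535474  0.1104745 ]
```

View pics/top0.png

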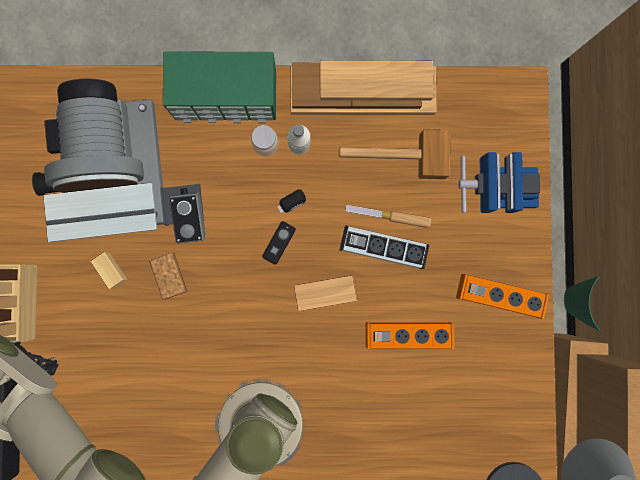

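View pics/side0.png

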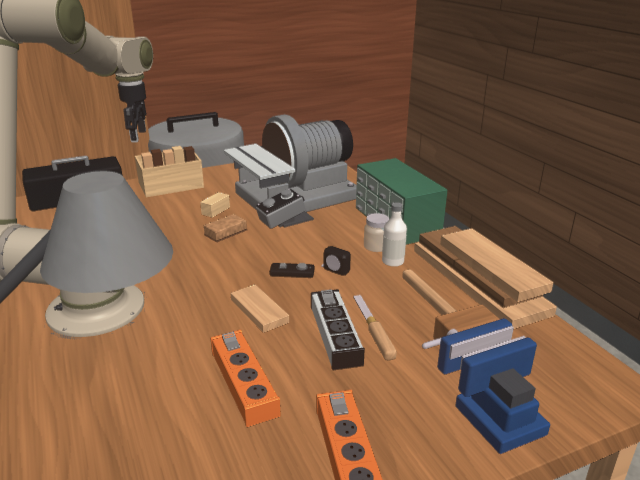

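The top view shows four candidate groups:
- **Strips:** the aluminium strip is at (385,247) with its rocker at (357,240). The orange strips at (410,336) and (503,296) are look-alikes.
- **Black objects:** the remote is at (279,243), and the tape measure at (292,201) is a look-alike.
- **Starter:** it is at (185,216), with its upper button at (184,208) and lower mushroom at (187,231).

I choose the aluminium strip, the long black remote and the upper button, and will check them in one crop.

```bash
python3 - <<'E'
from h import *
im=cv2.imread("pics/top0.png")
c=lambda x,y,w,h,s:cv2.resize(im[y:y+h,x:x+w],(w*s,h*s),interpolation=cv2.INTER_CUBIC)
a=c(336,220,50,50,8);b=c(255,215,50,50,8)
e=c(160,180,50,70,6)
out=np.zeros((600,800,3),np.uint8); out[:300,:300]=c(336,220,50,50,6);out[:300,310:610]=c(255,215,50,50,6);out[305:605,:0]=0
out=np.zeros((420,800,3),np.uint8);out[:250,:250]=c(336,220,50,50,5);out[:250,260:510]=c(255,215,50,50,5);out[:350,520:770]=c(160,180,50,70,5)
cv2.imwrite("pics/crop1.png",out)
D=np.load("top0.npz");W=D["W"]
for n,u,v in[("rk",352,239),("rk2",357,240),("rk3",362,242),("bar",400,252),("round?",282,234),("sq?",275,252),("rem mid",279,243),("start",184,208),("stop",187,231),("table",150,210),("bench",230,300)]:
    print(n,W[v,u].round(4))
E
```

```text
rk [ 0.4977 -0.2467  0.0495]
rk2 [ 0.4946 -0.2594  0.0565]
rk3 [ 0.4896 -0.2733  0.05  ]
bar [ 0.4628 -0.3743  0.05  ]
round? [ 0.5125 -0.0597  0.03  ]
sq? [ 0.4642 -0.0406  0.0232]
rem mid [ 0.4888 -0.0511  0.0173]
start [0.5736 0.187  0.1194]
stop [0.5153 0.1801 0.113 ]
table [0.5645 0.2636 0.1592]
bench [0.3346 0.0825 0.0024]
```

View pics/crop1.png

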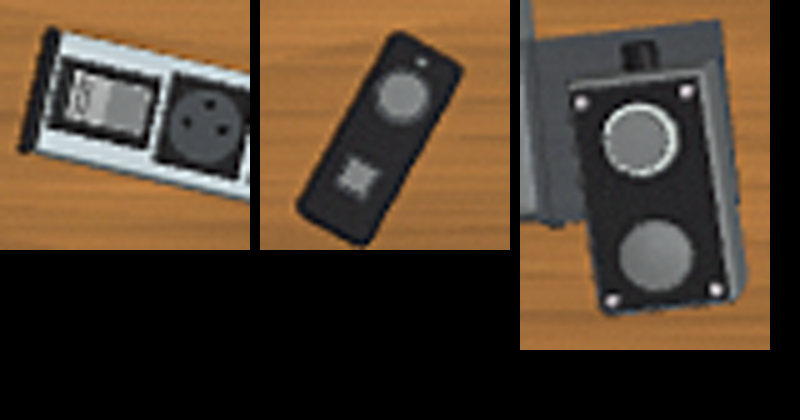

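The crop confirms the layout. The rocker's ridged outer wing is its left half, at about pixel (352,239), by the bar's end cap. The round key is at (283,234), the square key at (274.5,250), the flat start button at (184,208) and the mushroom at (187,231). Next I'll take centroids and cross-check them in the side view.

```bash
python3 - <<'E'
from h import *
D={n:dict(np.load(n+"0.npz")) for n in("top","side")}
RT={n:(cv2.Rodrigues(D[n]["rvec"])[0],D[n]["tvec"].ravel()) for n in D}
def cen(n,box,lo,hi,thr_h=None,sat=30):
    x,y,w,h=box; im=D[n]["image"][y:y+h,x:x+w].astype(int); g=im.mean(2)
    m=((g>lo)&(g<hi)&(np.ptp(im,2)<sat)).astype(np.uint8)
    k,l,s,c=cv2.connectedComponentsWithStats(m); i=1+np.argmax(s[1:,4])
    return c[i]+[x,y],s[i,4],s[i,2:4]
def proj(n,P):
    return cv2.projectPoints(np.array([P],float),D[n]["rvec"],D[n]["tvec"],D[n]["K"],None)[0].ravel().round(1)
for nm,box,lo,hi,h in[("round",(274,226,18,16),80,255,.027),("square",(266,242,16,16),80,255,.027),("start",(174,198,20,20),75,255,.124),("stop",(176,220,22,22),75,255,.113),("rocker",(348,233,19,15),110,215,.052)]:
    c,a,s=cen("top",box,lo,hi); P=plane(D["top"],*RT["top"],*c,h); print(nm,c.round(1),a,s,P.round(4),"side px",proj("side",P))
# strip outline by depth in world
W=D["top"]["W"]; m=np.zeros((480,640),np.uint8); z=W[225:272,332:435,2]; m[225:272,332:435]=(z>.03)
k,l,s,c=cv2.connectedComponentsWithStats(m); i=1+np.argmax(s[1:,4]); pts=W[l==i][:,:2].astype(np.float32)
r=cv2.minAreaRect(pts); print("strip",r)
c0=np.array(r[0]); bp=cv2.boxPoints(r); e=max([bp[1]-bp[0],bp[2]-bp[1]],key=np.linalg.norm); e/=np.linalg.norm(e); e=e if e[1]>0 else -e
for off in(77,93): P=np.r_[c0+e*off/1000,.057 if off>80 else .046]; print(off,P.round(4),proj("top",P),proj("side",P))
# starter face normal, tape etc. heights near; side crop
im=cv2.cvtColor(D["side"]["image"],cv2.COLOR_RGB2BGR); out=np.zeros((320,800,3),np.uint8)
for j,(x,y) in enumerate([(300,280),(267,242),(255,170)]): out[:,j*266:j*266+260]=cv2.resize(im[y:y+64,x:x+52],(260,320),interpolation=cv2.INTER_CUBIC)
cv2.imwrite("pics/crop2.png",out)
for n,b in[("tape",(278,185,30,30)),("glue/jar",(245,115,70,45)),("chisel",(340,200,95,30))]:
    x,y,w,h=b; w_=W[y:y+h,x:x+w].reshape(-1,3); w_=w_[w_[:,2]>.012]; print(n,w_.min(0).round(3),w_.max(0).round(3))
E
```

```text
round [283.3 234. ] 78 [10 11] [ 0.5127 -0.0631  0.027 ] side px [301.6 264.7]
square [274.2 250.1] 36 [8 8] [ 0.4692 -0.0386  0.027 ] side px [282.6 263.9]
start [183.8 207.5] 179 [15 16] [0.5745 0.1868 0.124 ] side px [286.6 191.4]
stop [186.8 230.5] 159 [15 14] [0.5165 0.1806 0.113 ] side px [268.7 199.1]
rocker [357.3 240.1] 141 [17 13] [ 0.4946 -0.2606  0.052 ] side px [328.3 296.8]
strip ((0.477445125579834, -0.3337269425392151), (0.23125669360160828, 0.06704530864953995), 76.78099822998047)
77 [ 0.4951 -0.2588  0.046 ] [356.4 240. ] [328.1 298.5]
93 [ 0.4987 -0.2432  0.057 ] [350.9 238.4] [326.6 290.8]
tape [ 0.574 -0.122  0.013] [ 0.631 -0.053  0.075]
glue/jar [ 0.719 -0.138  0.012] [0.837 0.042 0.179]
chisel [ 0.524 -0.462  0.012] [ 0.592 -0.226  0.054]
```

View pics/crop2.png

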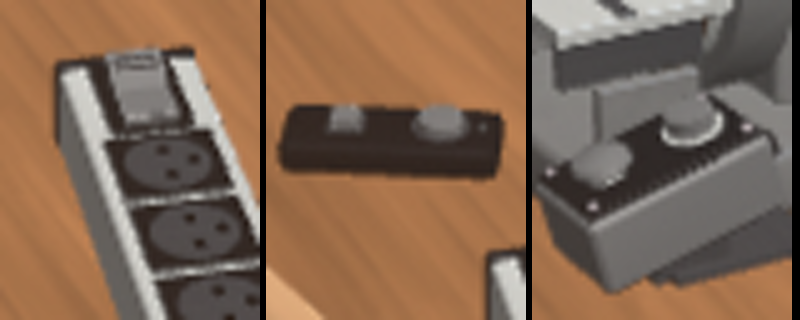

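Both views agree: the side-view pixels match to within 1–2 px, the key spacing is 49.9 mm, and the two starter buttons are 58 mm apart. The press points are:
- **rocker_end:** (0.4985, -0.244)
- **Round start key:** (0.5127, -0.063)
- **Start button:** (0.5745, 0.187)

I'll shut the gripper and move over.

Call:
send_rows:
  deltas:
    - [[-0.03,-0.032,0,0,0,0,-1],[-0.03,-0.032,0,0,0,0,-1],[-0.03,-0.032,0,0,0,0,-1],[-0.03,-0.032,0,0,0,0,-1],[-0.03,-0.032,0,0,0,0,-1],[-0.03,-0.032,0,0,0,0,-1],[-0.03,-0.032,0,0,0,0,-1],[-0.03,-0.032,0,0,0,0,-1],[-0.03,-0.032,0,0,0,0,-1]]
  squeeze: 20

```text
time_s: 1.23
position: [0.3529, 0.1292, 0.2344]
tool_rot: [[-0.915, 0.404, -0.0], [0.404, 0.915, -0.0], [0.0, -0.0, -1.0]]
ft_force: [1.4, -0.1, 0.4]
grip_width: -0.0
gripper_force: 0.0
```

```bash
cat >> h.py <<'E'
def go(x,y,z,ydir,n):
    from scipy.linalg import logm
    s=telemetry.observe(); T=np.eye(4);T[:3,:3]=s["tool_rot"];T[:3,3]=s["position"]
    G=np.eye(4); yd=np.array([ydir[0],ydir[1],0.]);yd/=np.linalg.norm(yd); zd=np.array([0,0,-1.])
    G[:3,:3]=np.stack([np.cross(yd,zd),yd,zd],1);G[:3,3]=[x,y,z]
    L=np.real(logm(np.linalg.inv(T)@G))
    print(round(s["time_s"],2),"pos",s["position"].round(4),"F",np.round(s["ft_force"],2),"w",s["grip_width"])
    print("per row",(np.r_[L[:3,3],L[2,1],L[0,2],L[1,0]]/n).round(4),"shift",(np.linalg.inv(T)@G)[:3,3].round(4))
E
python3 -c "
from h import *
go(.4985,-.244,.12,(.973,-.229),10)"
```

```text
1.23 pos [0.3529 0.1292 0.2344] F [ 1.4  -0.12  0.44] w -1.62019689082026e-05
per row [-0.0433 -0.0039  0.0114 -0.     -0.      0.1386] shift [-0.2839 -0.2826  0.1144]
```

Call:
send_rows:
  deltas:
    - [[-0.0433,-0.0039,0.0114,0,0,0.1386,-1],[-0.0433,-0.0039,0.0114,0,0,0.1386,-1],[-0.0433,-0.0039,0.0114,0,0,0.1386,-1],[-0.0433,-0.0039,0.0114,0,0,0.1386,-1],[-0.0433,-0.0039,0.0114,0,0,0.1386,-1],[-0.0433,-0.0039,0.0114,0,0,0.1386,-1],[-0.0433,-0.0039,0.0114,0,0,0.1386,-1],[-0.0433,-0.0039,0.0114,0,0,0.1386,-1],[-0.0433,-0.0039,0.0114,0,0,0.1386,-1],[-0.0433,-0.0039,0.0114,0,0,0.1386,-1],[0,0,0,0,0,0,-1]]

```text
time_s: 2.6
position: [0.5232, -0.2343, 0.1192]
tool_rot: [[0.233, 0.972, -0.002], [0.972, -0.233, 0.001], [0.001, -0.002, -1.0]]
ft_force: [0.1, 0.1, 0.5]
grip_width: 0.0
gripper_force: 0.0
```

```bash
python3 -c "
from h import *
go(.4985,-.244,.085,(.973,-.229),1)
d,R,t=grab('side');d2,R2,t2=grab('top')
im=np.hstack([cv2.resize(d['image'][220:340,260:380],(400,400)),cv2.resize(d2['image'][180:280,310:410],(400,400))])
cv2.imwrite('pics/a.png',im[...,::-1])"
```

```text
2.6 pos [ 0.5232 -0.2343  0.1192] F [0.09 0.06 0.53] w 4.063981655962117e-06
per row [-0.0152 -0.0218  0.0342 -0.0021 -0.0005 -0.0041] shift [-0.0153 -0.0217  0.0342]
```

View pics/a.png

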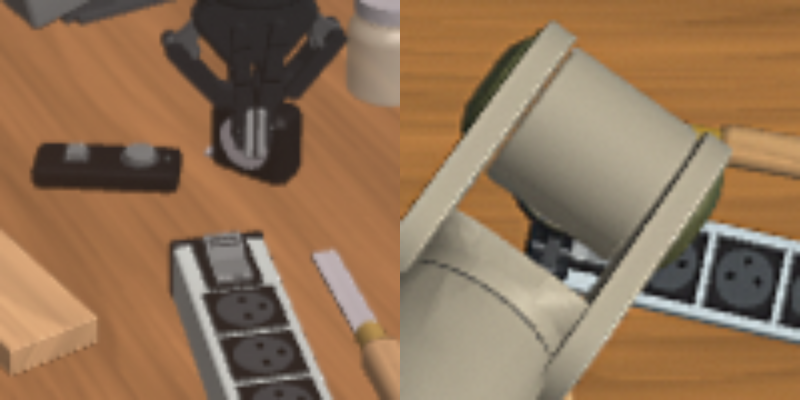

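The side crop shows the shut fingers above and beyond the rocker, whose raised ridged end is at about (225,240). Correct sideways, then press down in small steps.

Call:
send_rows:
  deltas:
    - [[-0.0153,-0.0217,0,0,0,0,-1],[0,0,0.015,0,0,0,-1],[0,0,0.015,0,0,0,-1],[0,0,0.003,0,0,0,-1],[0,0,0.003,0,0,0,-1]]

```text
time_s: 3.32
position: [0.5, -0.2417, 0.0842]
tool_rot: [[0.228, 0.974, -0.0], [0.974, -0.228, 0.0], [0.0, -0.0, -1.0]]
ft_force: [-0.3, 0.4, 0.7]
grip_width: 0.0002
gripper_force: 0.0
```

Call:
send_rows:
  deltas:
    - [[0,0,0.002,0,0,0,-1],[0,0,0.002,0,0,0,-1],[0,0,0.002,0,0,0,-1]]

```text
time_s: 3.7
position: [0.4996, -0.242, 0.0786]
tool_rot: [[0.229, 0.973, 0.0], [0.973, -0.229, -0.0], [-0.0, 0.0, -1.0]]
ft_force: [-0.0, -0.1, 0.5]
grip_width: 0.0002
gripper_force: 0.0
```

Call:
send_rows:
  deltas:
    - [[-0.001,-0.001,0.001,0,0,0,-1],[0,0,0.001,0,0,0,-1]]

```text
time_s: 3.95
position: [0.4983, -0.2428, 0.0765]
tool_rot: [[0.229, 0.973, 0.0], [0.973, -0.229, -0.0], [-0.0, 0.0, -1.0]]
ft_force: [0.1, 0.8, 0.2]
grip_width: 0.0001
gripper_force: 0.0
```

Call:
send_rows:
  deltas:
    - [[0,0,0.001,0,0,0,-1],[0,0,0,0,0,0,-1]]

```text
time_s: 4.2
position: [0.4983, -0.2427, 0.0755]
tool_rot: [[0.229, 0.973, -0.0], [0.973, -0.229, 0.0], [0.0, -0.0, -1.0]]
ft_force: [0.6, -0.7, -0.2]
grip_width: -0.0002
gripper_force: 0.0
```

```bash
python3 -c "
from h import *
d,R,t=grab('side')
im=cv2.resize(d['image'][240:340,280:380],(600,600),interpolation=cv2.INTER_CUBIC)
cv2.imwrite('pics/b.png',im[...,::-1]);go(.4985,-.244,.076,(.973,-.229),1)"
```

```text
4.25 pos [ 0.4984 -0.2427  0.0755] F [ 0.24 -0.03 -0.5 ] w -0.00013569186818662934
per row [-0.0012  0.0004 -0.0005 -0.0001 -0.0001  0.0001] shift [-0.0012  0.0004 -0.0005]
```

View pics/b.png

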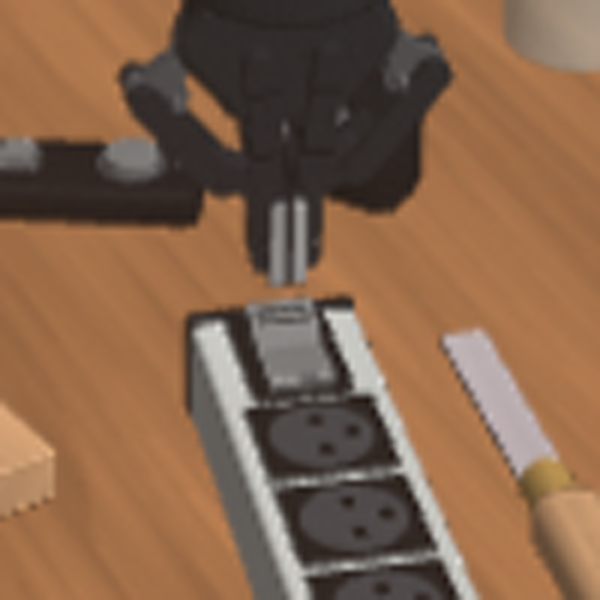

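The side crop shows the shut pads' tips at about (288,283) in the crop, clearly above the rocker, which is still up. I'll measure the tip's real position.

```bash
python3 -c "
from h import *
d,R,t=grab('side');W=cloud(d,R,t)
for v in range(272,294,2): print(v,[W[v,u].round(3).tolist() for u in (325,328,330)])
p=lambda P:cv2.projectPoints(np.array([P],float),d['rvec'],d['tvec'],d['K'],None)[0].ravel().round(1)
print(p((.4985,-.243,.0505)),p((.4985,-.243,.0655)))"
```

```text
272 [[0.488, -0.257, 0.118], [0.497, -0.254, 0.114], [0.5, -0.257, 0.116]]
274 [[0.49, -0.253, 0.11], [0.495, -0.257, 0.111], [0.5, -0.256, 0.11]]
276 [[0.49, -0.253, 0.105], [0.496, -0.255, 0.105], [0.5, -0.256, 0.104]]
278 [[0.491, -0.25, 0.098], [0.495, -0.256, 0.1], [0.501, -0.255, 0.098]]
280 [[0.49, -0.253, 0.094], [0.497, -0.253, 0.093], [0.501, -0.254, 0.092]]
282 [[0.489, -0.254, 0.09], [0.496, -0.255, 0.088], [0.5, -0.257, 0.088]]
284 [[0.488, -0.257, 0.087], [0.497, -0.254, 0.082], [0.502, -0.253, 0.081]]
286 [[0.489, -0.254, 0.079], [0.497, -0.255, 0.077], [0.501, -0.256, 0.077]]
288 [[0.538, -0.152, 0.001], [0.546, -0.154, -0.001], [0.552, -0.152, -0.003]]
290 [[0.496, -0.24, 0.058], [0.502, -0.244, 0.059], [0.505, -0.247, 0.06]]
292 [[0.493, -0.247, 0.057], [0.499, -0.251, 0.058], [0.503, -0.251, 0.057]]
[326.5 293.1] [326.6 287.7]
```

By depth, the tip lies at z≈0.075, about TCP height, and not 25 mm ahead. Sideways it is on target. I'll keep going down, watching the force.

Call:
send_rows:
  deltas:
    - [[0,0,0.003,0,0,0,-1],[0,0,0.003,0,0,0,-1],[0,0,0.003,0,0,0,-1],[0,0,0.003,0,0,0,-1]]

```text
time_s: 4.8
position: [0.4983, -0.2427, 0.0633]
tool_rot: [[0.229, 0.973, -0.0], [0.973, -0.229, 0.0], [0.0, -0.0, -1.0]]
ft_force: [-0.1, 0.1, -0.8]
grip_width: -0.0001
gripper_force: 0.0
```

Call:
send_rows:
  deltas:
    - [[0,0,0.001,0,0,0,-1],[0,0,0.001,0,0,0,-1],[0,0,0.001,0,0,0,-1]]

```text
time_s: 5.18
position: [0.4985, -0.2421, 0.0609]
tool_rot: [[0.229, 0.973, 0.0], [0.973, -0.229, 0.001], [0.001, 0.0, -1.0]]
ft_force: [0.6, 5.8, 7.4]
grip_width: -0.0002
gripper_force: 3.5
```

Call:
send_rows:
  deltas:
    - [[0,0,0.001,0,0,0,-1],[0,0,0.001,0,0,0,-1],[0,0,0.001,0,0,0,-1]]

```text
time_s: 5.55
position: [0.4987, -0.2422, 0.058]
tool_rot: [[0.229, 0.973, 0.001], [0.973, -0.229, 0.001], [0.001, 0.001, -1.0]]
ft_force: [1.0, 4.2, 5.0]
grip_width: 0.0
gripper_force: 2.5
```

Contact came at TCP 0.061, so the tip really is about level with the TCP. I'll press on until it bottoms out, near 0.052.

Call:
send_rows:
  deltas:
    - [[0,0,0.001,0,0,0,-1],[0,0,0.001,0,0,0,-1],[0,0,0.001,0,0,0,-1]]

```text
time_s: 5.92
position: [0.4985, -0.2427, 0.0546]
tool_rot: [[0.229, 0.973, 0.0], [0.973, -0.229, -0.0], [0.0, 0.0, -1.0]]
ft_force: [1.0, 2.9, 4.3]
grip_width: -0.0002
gripper_force: 2.2
```

Call:
send_rows:
  deltas:
    - [[0,0,0.001,0,0,0,-1],[0,0,0.001,0,0,0,-1]]

```text
time_s: 6.18
position: [0.4986, -0.2427, 0.054]
tool_rot: [[0.229, 0.973, 0.001], [0.973, -0.229, -0.001], [-0.0, 0.001, -1.0]]
ft_force: [-3.5, 8.0, 25.0]
grip_width: -0.0003
gripper_force: 12.4
```

Call:
send_rows:
  deltas:
    - [[0,0,0.001,0,0,0,-1],[0,0,0,0,0,0,-1]]

```text
time_s: 6.42
position: [0.4987, -0.2427, 0.0539]
tool_rot: [[0.229, 0.973, 0.002], [0.973, -0.229, -0.001], [-0.001, 0.002, -1.0]]
ft_force: [-5.1, 8.3, 26.5]
grip_width: -0.0002
gripper_force: 13.6
```

The rocker bottomed out at 26 N. Retract, check it, and move over the remote.

Call:
send_rows:
  deltas:
    - [[0,0,-0.01,0,0,0,-1],[0,0,-0.03,0,0,0,-1],[0,0,-0.03,0,0,0,-1],[0,0,0,0,0,0,-1]]

```text
time_s: 6.92
position: [0.4989, -0.2437, 0.1231]
tool_rot: [[0.229, 0.973, 0.003], [0.973, -0.229, -0.003], [-0.002, 0.003, -1.0]]
ft_force: [-0.1, -0.8, -0.3]
grip_width: -0.0001
gripper_force: 0.0
```

```bash
python3 -c "
from h import *
go(.5127,-.063,.11,(1,1),8)
d,R,t=grab('side')
im=cv2.resize(d['image'][250:340,285:375],(540,540),interpolation=cv2.INTER_CUBIC)
cv2.imwrite('pics/c.png',im[...,::-1])
W=cloud(d,R,t)
for v in range(290,306,2): print(v,W[v,327].round(3),W[v,329].round(3))"
```

```text
6.92 pos [ 0.4989 -0.2437  0.1231] F [-0.06 -0.78 -0.28] w -6.403544855078666e-05
per row [ 0.0222  0.0082  0.0016  0.0002  0.0005 -0.1271] shift [ 0.179  -0.028   0.0126]
290 [ 0.54  -0.159 -0.002] [ 0.515 -0.223  0.043]
292 [ 0.502 -0.238  0.05 ] [ 0.506 -0.24   0.05 ]
294 [ 0.496 -0.252  0.054] [ 0.503 -0.247  0.049]
296 [ 0.495 -0.254  0.05 ] [ 0.499 -0.255  0.049]
298 [ 0.487 -0.269  0.056] [ 0.491 -0.272  0.057]
300 [ 0.483 -0.278  0.057] [ 0.489 -0.276  0.054]
302 [ 0.481 -0.283  0.055] [ 0.486 -0.282  0.053]
304 [ 0.483 -0.278  0.046] [ 0.488 -0.279  0.045]
```

View pics/c.png

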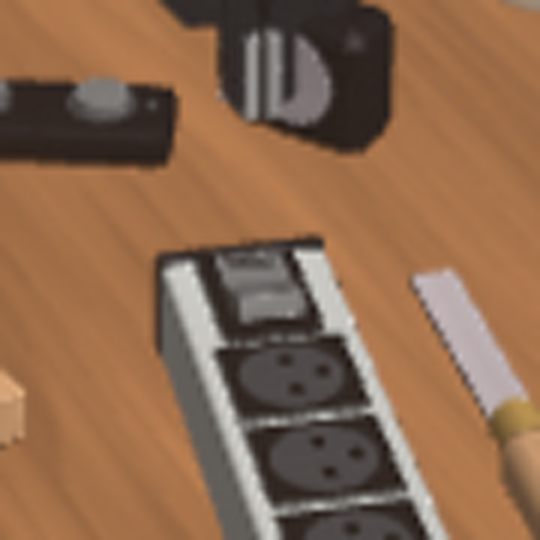

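The outer wing now lies level at z≈0.050, at about (255,265) in the crop, and the inner wing stands up, so the bench is on. Next is the remote.

Call:
send_rows:
  deltas:
    - [[0.0222,0.0082,0.0016,0,0,-0.1271,-1],[0.0222,0.0082,0.0016,0,0,-0.1271,-1],[0.0222,0.0082,0.0016,0,0,-0.1271,-1],[0.0222,0.0082,0.0016,0,0,-0.1271,-1],[0.0222,0.0082,0.0016,0,0,-0.1271,-1],[0.0222,0.0082,0.0016,0,0,-0.1271,-1],[0.0222,0.0082,0.0016,0,0,-0.1271,-1],[0.0222,0.0082,0.0016,0,0,-0.1271,-1],[0,0,0,0,0,0,-1]]

```text
time_s: 8.1
position: [0.5227, -0.062, 0.1074]
tool_rot: [[-0.708, 0.706, -0.003], [0.706, 0.708, 0.001], [0.003, -0.002, -1.0]]
ft_force: [0.8, -1.1, -0.0]
grip_width: -0.0003
gripper_force: 0.0
```

```bash
python3 -c "
from h import *
go(.5127,-.063,.04,(1,1),1)"
```

```text
8.1 pos [ 0.5227 -0.062   0.1074] F [ 0.76 -1.06 -0.02] w -0.00032040500733966187
per row [ 0.0063 -0.0077  0.0674 -0.0015 -0.0026  0.0017] shift [ 0.0062 -0.0076  0.0674]
```

Call:
send_rows:
  deltas:
    - [[0.006,-0.0075,0,0,0,0,-1],[0,0,0.03,-0.0015,-0.0026,0,-1],[0,0,0.03,0,0,0,-1],[0,0,0.002,0,0,0,-1],[0,0,0,0,0,0,-1]]

```text
time_s: 8.72
position: [0.5145, -0.0648, 0.0474]
tool_rot: [[-0.707, 0.708, 0.004], [0.708, 0.707, -0.001], [-0.003, 0.002, -1.0]]
ft_force: [-0.1, -0.3, 0.1]
grip_width: 0.0002
gripper_force: 0.0
```

```bash
python3 -c "
from h import *
go(.5127,-.063,.03,(1,1),1)
d,R,t=grab('side')
im=cv2.resize(d['image'][220:290,250:350],(800,560),interpolation=cv2.INTER_CUBIC)
cv2.imwrite('pics/d.png',im[...,::-1])"
```

```text
8.72 pos [ 0.5145 -0.0648  0.0474] F [-0.07 -0.27  0.14] w 0.00018697621417791918
per row [ 0.0026  0.      0.0174  0.0017  0.0033 -0.0008] shift [0.0026 0.     0.0174]
```

View pics/d.png

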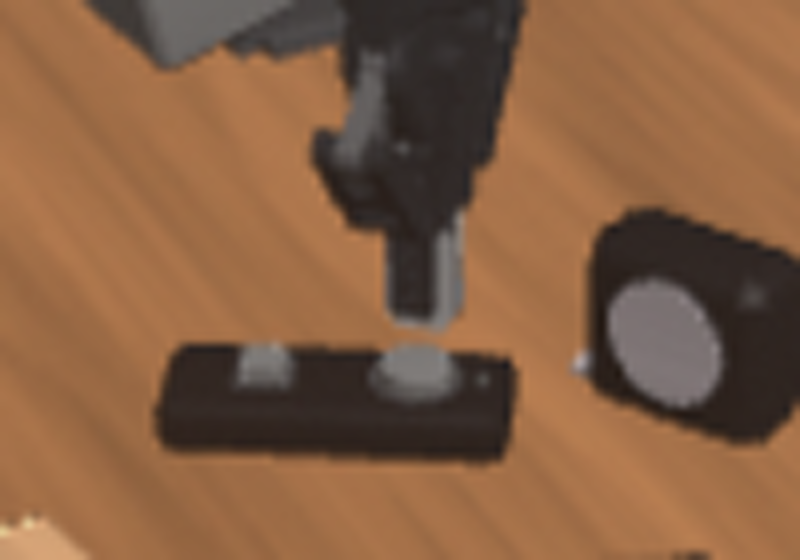

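The crop shows the tip squarely above the round key at about (415,365), well clear of the square key at (262,365) and the tape at (690,330). Descend slowly.

Call:
send_rows:
  deltas:
    - [[0.0025,0,0.005,0.0017,0.0033,0,-1],[0,0,0.005,0,0,0,-1],[0,0,0.003,0,0,0,-1],[0,0,0,0,0,0,-1]]

```text
time_s: 9.28
position: [0.5124, -0.0624, 0.0335]
tool_rot: [[-0.707, 0.707, -0.001], [0.707, 0.707, 0.0], [0.001, -0.0, -1.0]]
ft_force: [-0.2, 0.2, -0.1]
grip_width: 0.0002
gripper_force: 0.0
```

Call:
send_rows:
  deltas:
    - [[0,0,0.001,0,0,0,-1],[0,0,0.001,0,0,0,-1],[0,0,0.001,0,0,0,-1],[0,0,0.001,0,0,0,-1]]

```text
time_s: 9.78
position: [0.5125, -0.0624, 0.0297]
tool_rot: [[-0.707, 0.707, -0.001], [0.707, 0.707, 0.0], [0.001, -0.0, -1.0]]
ft_force: [-0.4, 1.6, 1.7]
grip_width: 0.0002
gripper_force: 0.7
```

Call:
send_rows:
  deltas:
    - [[0,0,0.001,0,0,0,-1],[0,0,0.001,0,0,0,-1],[0,0,0,0,0,0,-1]]

```text
time_s: 10.15
position: [0.5125, -0.0624, 0.0277]
tool_rot: [[-0.707, 0.707, -0.001], [0.707, 0.707, 0.0], [0.001, -0.0, -1.0]]
ft_force: [-1.0, 0.5, 3.6]
grip_width: -0.0
gripper_force: 1.3
```

Call:
send_rows:
  deltas:
    - [[0,0,0.001,0,0,0,-1],[0,0,0.001,0,0,0,-1],[0,0,0,0,0,0,-1]]

```text
time_s: 10.52
position: [0.5125, -0.0624, 0.0257]
tool_rot: [[-0.707, 0.707, -0.001], [0.707, 0.707, 0.0], [0.001, -0.0, -1.0]]
ft_force: [-0.4, -0.2, 4.3]
grip_width: -0.0005
gripper_force: 1.9
```

Call:
send_rows:
  deltas:
    - [[0,0,0.0005,0,0,0,-1],[0,0,0,0,0,0,-1]]

```text
time_s: 10.78
position: [0.5125, -0.0624, 0.0253]
tool_rot: [[-0.707, 0.707, -0.001], [0.707, 0.707, 0.0], [0.001, -0.0, -1.0]]
ft_force: [0.0, 0.5, 4.0]
grip_width: -0.0002
gripper_force: 2.1
```

Call:
send_rows:
  deltas:
    - [[0,0,0.0005,0,0,0,-1],[0,0,0.0005,0,0,0,-1],[0,0,0,0,0,0,-1]]

```text
time_s: 11.15
position: [0.5125, -0.0624, 0.0251]
tool_rot: [[-0.707, 0.707, 0.0], [0.707, 0.707, 0.0], [0.0, 0.0, -1.0]]
ft_force: [-3.6, 0.8, 13.4]
grip_width: -0.0001
gripper_force: 6.9
```

The force steps up to 13 N, so the key is fully down. Let go straight up.

Call:
send_rows:
  deltas:
    - [[0,0,-0.005,0,0,0,-1],[0,0,-0.005,0,0,0,-1],[0,0,-0.04,0,0,0,-1],[0,0,-0.05,0,0,0,-1],[0,0,-0.05,0,0,0,-1],[0,0,0,0,0,0,-1]]

```text
time_s: 11.9
position: [0.5139, -0.0628, 0.1775]
tool_rot: [[-0.707, 0.707, 0.006], [0.707, 0.708, -0.002], [-0.006, 0.003, -1.0]]
ft_force: [-0.4, 1.0, -1.3]
grip_width: -0.0002
gripper_force: 0.0
```

```bash
python3 -c "
from h import *
go(.5745,.187,.17,(1,.2),8)
d,R,t=grab('side');W=cloud(d,R,t)
for u,v in [(302,264),(302,265),(283,264)]: print(W[v,u].round(4))
W=np.load('top0.npz')['W'];w=W[60:260,30:215].reshape(-1,3)
for lo,hi in[(.14,.2),(.2,.3)]:
  q=w[(w[:,2]>lo)&(w[:,2]<hi)&(w[:,0]<.75)&(w[:,0]>.3)];print(lo,np.nanpercentile(q[:,1],1).round(3),np.nanpercentile(q[:,0],1).round(3))"
```

```text
11.9 pos [ 0.5139 -0.0628  0.1775] F [-0.4   1.04 -1.28] w -0.00018424562525594848
per row [0.0243 0.0217 0.0009 0.0006 0.0006 0.0736] shift [0.1337 0.2196 0.0073]
[ 0.5153 -0.0597  0.0266]
[ 0.5139 -0.0629  0.0257]
[ 0.4705 -0.0383  0.0262]
0.14 0.256 0.495
0.2 0.294 0.617
```

The key sprang back, since it reads the same height as the square key. Now the starter.

Call:
send_rows:
  deltas:
    - [[0.0243,0.0217,0.0009,0.0006,0.0006,0.0736,-1],[0.0243,0.0217,0.0009,0.0006,0.0006,0.0736,-1],[0.0243,0.0217,0.0009,0.0006,0.0006,0.0736,-1],[0.0243,0.0217,0.0009,0.0006,0.0006,0.0736,-1],[0.0243,0.0217,0.0009,0.0006,0.0006,0.0736,-1],[0.0243,0.0217,0.0009,0.0006,0.0006,0.0736,-1],[0.0243,0.0217,0.0009,0.0006,0.0006,0.0736,-1],[0.0243,0.0217,0.0009,0.0006,0.0006,0.0736,-1],[0,0,0,0,0,0,-1]]

```text
time_s: 13.08
position: [0.5634, 0.1906, 0.1646]
tool_rot: [[-0.198, 0.98, -0.011], [0.98, 0.198, 0.002], [0.004, -0.01, -1.0]]
ft_force: [1.0, -1.0, -0.2]
grip_width: -0.0001
gripper_force: 0.0
```

```bash
python3 -c "
from h import *
go(.5745,.187,.135,(1,.2),1)"
```

```text
13.07 pos [0.5634 0.1906 0.1646] F [ 0.97 -1.02 -0.15] w -9.049696508367905e-05
per row [-0.0058  0.0103  0.0296 -0.0099 -0.004   0.0017] shift [-0.0059  0.0105  0.0295]
```

Call:
send_rows:
  deltas:
    - [[-0.005,0.0075,0.01,-0.0099,-0.004,0,-1],[0,0,0.01,0,0,0,-1],[0,0,0.005,0,0,0,-1],[0,0,0,0,0,0,-1]]

```text
time_s: 13.58
position: [0.5718, 0.1855, 0.1414]
tool_rot: [[-0.195, 0.981, 0.002], [0.981, 0.195, 0.0], [-0.0, 0.002, -1.0]]
ft_force: [-0.7, 0.3, 1.1]
grip_width: 0.0002
gripper_force: 0.0
```

```bash
python3 -c "
from h import *
go(.572,.187,.13,(1,.2),1)
d,R,t=grab('side')
im=cv2.resize(d['image'][150:230,240:340],(800,640),interpolation=cv2.INTER_CUBIC)[:600]
cv2.imwrite('pics/e.png',im[...,::-1])"
```

```text
13.57 pos [0.5718 0.1855 0.1414] F [-0.71  0.26  1.11] w 0.0001523694957704107
per row [ 0.0014  0.0005  0.0114  0.0024  0.0003 -0.0008] shift [0.0014 0.0004 0.0114]
```

View pics/e.png

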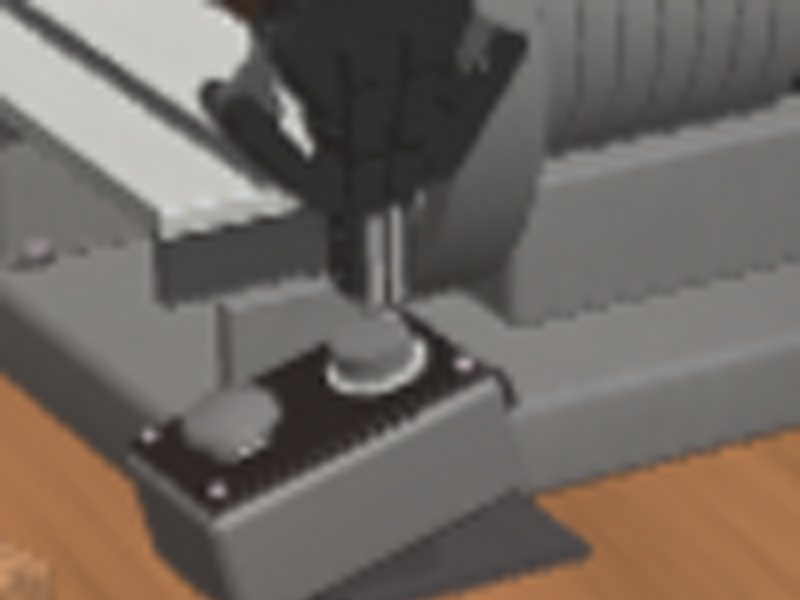

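The tip stands over the start button at about (380,330) in the crop, and the mushroom at (235,420) is clear. Press in steps.

Call:
send_rows:
  deltas:
    - [[0.001,0,0.005,0,0,0,-1],[0,0,0.003,0,0,0,-1],[0,0,0.002,0,0,0,-1],[0,0,0.002,0,0,0,-1]]

```text
time_s: 14.12
position: [0.572, 0.1869, 0.1298]
tool_rot: [[-0.196, 0.981, 0.004], [0.981, 0.196, 0.0], [-0.0, 0.004, -1.0]]
ft_force: [-0.1, -0.3, 0.8]
grip_width: -0.0
gripper_force: 0.0
```

Call:
send_rows:
  deltas:
    - [[0,0,0.001,0,0,0,-1],[0,0,0.001,0,0,0,-1],[0,0,0.001,0,0,0,-1]]

```text
time_s: 14.5
position: [0.5723, 0.1869, 0.1274]
tool_rot: [[-0.196, 0.981, 0.005], [0.981, 0.196, 0.0], [-0.0, 0.005, -1.0]]
ft_force: [0.8, 0.5, 5.0]
grip_width: -0.0004
gripper_force: 2.1
```

Call:
send_rows:
  deltas:
    - [[0,0,0.001,0,0,0,-1],[0,0,0.001,0,0,0,-1],[0,0,0.001,0,0,0,-1]]

```text
time_s: 14.88
position: [0.5721, 0.1869, 0.124]
tool_rot: [[-0.196, 0.981, 0.004], [0.981, 0.196, 0.0], [-0.0, 0.004, -1.0]]
ft_force: [0.3, -0.7, 5.1]
grip_width: 0.0005
gripper_force: 2.1
```

Call:
send_rows:
  deltas:
    - [[0,0,0.001,0,0,0,-1],[0,0,0.001,0,0,0,-1],[0,0,0.001,0,0,0,-1]]

```text
time_s: 15.25
position: [0.572, 0.1869, 0.1208]
tool_rot: [[-0.196, 0.981, 0.003], [0.981, 0.196, 0.0], [-0.0, 0.003, -1.0]]
ft_force: [1.4, -0.4, 3.8]
grip_width: 0.0005
gripper_force: 2.1
```

Call:
send_rows:
  deltas:
    - [[0,0,0.001,0,0,0,-1],[0,0,0,0,0,0,-1]]

```text
time_s: 15.5
position: [0.5721, 0.1869, 0.1206]
tool_rot: [[-0.196, 0.981, 0.004], [0.981, 0.196, 0.0], [-0.001, 0.004, -1.0]]
ft_force: [-0.2, 0.9, 8.6]
grip_width: -0.0001
gripper_force: 4.5
```

Call:
send_rows:
  deltas:
    - [[0,0,0.001,0,0,0,-1],[0,0,0,0,0,0,-1]]

```text
time_s: 15.75
position: [0.5723, 0.1869, 0.1204]
tool_rot: [[-0.196, 0.981, 0.005], [0.981, 0.196, 0.0], [-0.001, 0.005, -1.0]]
ft_force: [-2.5, -0.8, 14.4]
grip_width: -0.0001
gripper_force: 7.4
```

Call:
send_rows:
  deltas:
    - [[0,0,-0.01,0,0,0,-1],[0,0,-0.03,0,0,0,-1],[0,0,-0.04,0,0,0,-1],[-0.03,-0.03,-0.02,0,0,0,-1],[-0.03,-0.03,0,0,0,0,-1],[-0.03,-0.03,0,0,0,0,-1],[0,0,0,0,0,0,-1],[0,0,0,0,0,0,-1]]

```text
time_s: 16.75
position: [0.501, 0.0813, 0.2184]
tool_rot: [[-0.196, 0.981, 0.003], [0.981, 0.196, 0.001], [0.0, 0.003, -1.0]]
ft_force: [-0.5, -0.0, -0.6]
grip_width: -0.0001
gripper_force: 0.0
```

```bash
python3 -c "
from h import *
d,R,t=grab('side');W=cloud(d,R,t);W0=np.load('side0.npz')['W']
for n,u,v in[('start',287,191),('stop',269,200),('wing',327,293),('round',302,265)]: print(n,W0[v,u].round(3),W[v,u].round(3))
im=cv2.resize(d['image'][150:310,230:430],(750,600),interpolation=cv2.INTER_CUBIC)
cv2.imwrite('pics/f.png',im[...,::-1])
a=np.load('side0.npz')['image'].astype(int);df=(np.abs(a-d['image']).max(2)>40).astype(np.uint8)
k,l,s,c=cv2.connectedComponentsWithStats(df)
print([r.tolist() for r in s[1:] if r[4]>12])"
```

```text
start [0.577 0.19  0.124] [0.584 0.208 0.115]
stop [0.515 0.173 0.114] [0.514 0.17  0.115]
wing [ 0.496 -0.251  0.057] [ 0.501 -0.241  0.049]
round [ 0.514 -0.062  0.025] [ 0.513 -0.065  0.027]
[[0, 0, 152, 278, 14481], [92, 0, 4, 12, 29], [147, 5, 151, 104, 5196], [155, 48, 5, 11, 29], [272, 73, 13, 7, 58], [251, 112, 38, 68, 785], [271, 121, 23, 35, 154], [113, 133, 3, 14, 18], [281, 189, 10, 5, 19], [55, 199, 4, 10, 15], [263, 203, 11, 4, 16], [34, 262, 8, 10, 32], [23, 273, 25, 12, 157], [64, 291, 46, 13, 391], [321, 290, 12, 5, 20], [323, 298, 13, 7, 25]]
```

View pics/f.png

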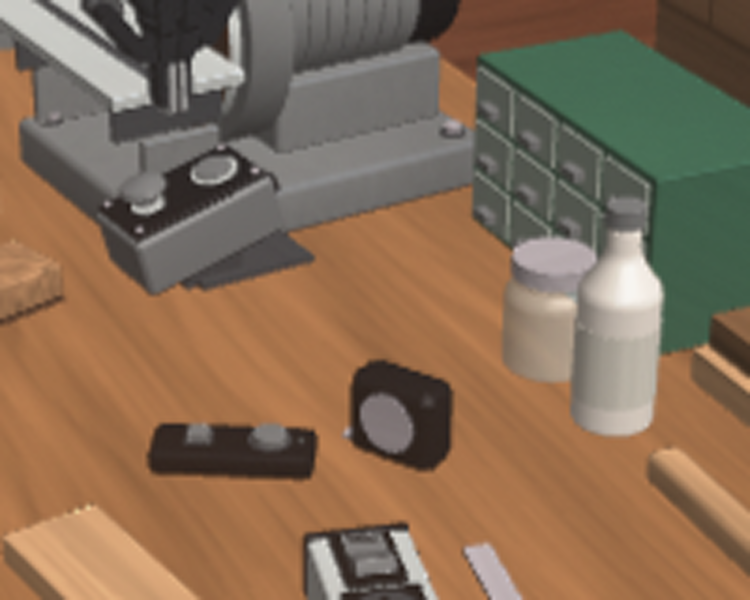

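The start button at (213,168) is in and the mushroom at (145,190) has risen. The outer wing is down, and the remote, tape and other loose things look unmoved: apart from the arm, the image changed only at the rocker and the two starter buttons. Handing in.

```bash
python3 -c "
from h import *
print(env.close_job())"
```

```text
the job is handed in; nothing more can be done
None
```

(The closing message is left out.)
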